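# Set the length stop to the green mark

### The arm

A 6-joint arm with a two-finger parallel gripper is mounted at the origin on the work surface. World frame = base frame: x ahead of the robot, y to its left, z up, the work surface at z = 0. Lengths are in mm, angles in rad, forces in N, time in s.
With the tool pointing down it reaches from about 350 to 975 mm from the base axis. Payload 7.1 kg.
Tool frame: the origin (TCP) lies between the finger pads; the fingertips stand 11 mm ahead of it and the grasp point (between the pads) lies 8 mm behind it; z points along the fingers, y is the line along which they close (so a half turn about z gives the same grasp; the last joint's range is limited). The gripper opens to 88 mm and grips with 3 to 60 N. Pads are 20 mm wide; open, the fingers measure 115 mm over their backs; the gripper's body (75 mm by 178 mm) begins 61 mm behind the grasp point.
Start: joints at [-1.249, 0.423, 1.63, -0, 1.089, -0.019], TCP at [208.918, -589.032, 233.675] pointing down, gripper open.
Joint ranges: [-3, 3], [-0.9, 2.11], [0.09, 2.58], [-1.31, 4.45], [0.11, 2.69], [-2.54, 2.54]. Speed limits (rad/s): [2.39, 2.39, 3.01, 3.14, 3.14, 3.14].

### API

Orientations are given as a unit quaternion [x, y, z, w].
In Python, from bench import sense, grab_frame, close_job gives the robot as it stands.
- The arm moves only by the tool arm_command, never from a script. Its argument "moves" is a list that holds one entry, the list of rows, each a list of 5 numbers: the finger opening in mm, from 0 to 87.8, then the shift along the world's x, y, z in mm, then the turn about the world's z in rad. A call has 1 to 20 rows; each row shifts and turns the commanded pose from where the row before left it; what a row does not reach is not made up. A row lasts 1/12 s, in which the tool goes at most 41.7 mm and 7.16 degrees, less where a joint would pass 70% of its speed; a pose out of reach is approached as far as the arm can. A call is refused whole if a number of a shift passes 41.7 or a number of a turn 0.125, either way. A call with a gripper value outside its range is refused whole. The fingers move at their own pace and stop on an object; the grip force is fixed at half the most. Time passes only in rows, so rows that do not move let the fingers close. It gives the time, the measured TCP pose, the force, the opening and the grip force at its end, in the units of the state.
- sense(): the state, without advancing time (a new reading comes with each control period).
- grab_frame(name): name is "side" or "top"; returns a dict with "pixels" (420x560x3 uint8, red, green, blue), "range_z" (420x560 float32, mm along the optical axis (not along the pixel's ray), 0 where there is no reading), "fov_y" (degrees; the focal length in pixels is half the picture's height over the tangent of half this angle, whatever the lens; pixels are square), "cx", "cy" (the principal point, pixels), "k1" (the pictures are not rectified: a ray, as slopes to the right and down, at radius r is drawn at 1 + k1 r^2 times it, then the intrinsics apply), "xyz" and "orientation" of the camera in the world. Camera axes: x right, y up, looking along -z (the intrinsics and any distortion apply to the point x, -y, -z); pixel columns grow to the right and rows downward; lengths in mm; the calibration is good to about 2 mm. A picture is of the moment at which its call begins.
- close_job(): hands the job in; it is judged then, once.
The state is a dict: "time_s": time; "joints": joint angles; "qd": joint speeds; "joint_torque": joint torques, N m; "eef_pos": TCP position; "ee_rot": TCP orientation; "contact_force": force on the tool from outside, world axes, zero at the start; "moment": the same for the moment, N m; "grip_width": opening from 0.0 (shut) to 1.0 (fully open); "gripper_force": force on a finger pad.
Only numpy, scipy, OpenCV 4.12 (cv2) and the standard library are available. Lean on these libraries where they do the work, as an engineer would, in place of code of your own. Each camera call takes 0.05 s, during which the arm holds its last target. There are 200 camera calls.

### The job

Reset the length stop on its notched rail to the notch under the green band: squeeze the red release lever against the grey grip, keep it squeezed while you slide the frame until its yellow pointer comes to the green band, then let go and ease the frame along by its blue post until the pawl snaps into the notch hidden under that band. Feel for the notch gently and never force the frame against a caught pawl; leave the frame latched there, and leave the loose things on the bench where they are.

Things in the scene. Friction and masses are not known exactly. Their poses are not given: they have to be found in the camera images.
- rail: The length stop's aluminium rail, screwed down: 430 mm long, 60 mm wide, 41 mm high, with a low flange (8 mm high, 26 mm wide) along its far (+x) side. Origin: centre of its underside, on the bench. Its y axis runs along the rail, its x axis across it, away from the robot.
- stop_frame (a joint): Travel of the length stop's black sliding frame along the rail, m: 0 at the right-hand (-y) end, growing along the rail's +y, at most 0.245. It starts at 0 to 0.016, latched in a long parking slot with up to 45 mm of play. The frame weighs about 0.5 kg, drags with about 2 N and stays where it is left.
- deck_mid (a point): Middle of the top of the frame's black deck, 58 mm above the bench; the deck is 78 mm across the rail and 124 mm along it. A steel stop plate, 8 mm thick, stands across the rail 58 mm to the +y side of this point: it reaches 95 mm towards the robot and up to 83 mm above the bench.
- release_lever (a joint): Angle of the frame's red release lever, rad: 0 let go with the pawl right down in a slot or notch, 0.22 squeezed fully against its stop. Sprung outwards: some 4 N at its top to start it, 6 N to hold it. The pawl is clear of the rack above 0.12. Let go away from a notch, it stays at 0.12, the pawl riding on the rack; it snaps to 0 when the pawl drops into a notch.
- pawl: Steel pawl on the lower end of the release lever, hidden inside the rail at the frame's middle, 8 mm wide along the rail. Origin: on the lever's hinge, 66 mm above the bench. Notches are straight-sided: the frame cannot leave one unless the lever is squeezed. Pushing or pulling on the frame against a caught pawl loads it; more than 15 N harms it.
- squeeze_mid (a point): Point on the frame, 98 mm above the bench, midway between the two faces to pinch together along the rail's x. The grey grip's outer face is 21 mm to the -x side. The red lever's outer face is 21 mm to the +x side when squeezed (42 mm apart), and leans out to 32 mm at its top when let go. Both are 8 mm thick, 26 to 30 mm wide along the rail; tops 118 and 114 mm above the bench.
- post_mid (a point): Point on the axis of the blue upright round post on the frame, 92 mm above the bench. The post is 18 mm in diameter and stands 58 to 106 mm above the bench, 52 mm to the -y side of the lever. For moving the frame without touching the lever: 4 to 6 N in all while the pawl rides on the rack; much more means that it has caught.
- pointer (a point): Tip of the yellow pointer on the frame, over the rail's flange, 14 mm above the bench, at the same place along the rail as the pawl.
- green_band: Green band, 32 mm along the rail, 22 mm wide, 3 mm thick, fixed on the flange. Origin: centre of its underside. Its notch is hidden in the rail somewhere under it: the notch's middle lies up to 13 mm to either side of the band's middle. A notch is 11 mm long (3 mm of play for the pawl). One notch under each band; plain rack between the bands.
- white_band_a: A white band like the green one, marking another notch. The three bands are 65 mm apart, in an order that changes.
- white_band_b: The other white band.
- led_profile: A white U-shaped aluminium light profile, 260 x 24 x 14 mm, loose on the robot's side of the rail; origin under its centre, long axis y.
- cutters: Yellow and red handled side cutters, 145 mm long, lying loose beyond the rail; origin near the middle of their underside.
- tape_roll: A roll of white tape, 84 mm across, 24 mm high, loose beyond the rail; origin under its centre.
- screwdriver: A loose screwdriver to the right of the rail; origin under its middle.
- spray_can: A loose blue can, 52 mm across, 150 mm high, on the right; origin under its centre.
- mug: A loose white mug, 80 mm across, 92 mm high, on the left; origin under its centre.

How it is judged (in metres and radians):
On the way:
1. the lever is squeezed and the frame is drawn out of its parking slot (value of joint release_lever above 0.1 rad and value of joint stop_frame above 0.045 m), for 0.05 s.
At the end, for the whole second after the job is handed in: The yellow pointer stands at the green band (within 18 mm of its middle along the rail), the pawl is down in the notch (lever within 0.04 rad of fully let go), and the frame is at rest (y of pointer in the frame of green_band between -0.018 and 0.018 m and value of joint release_lever below 0.04 rad and velocity of joint stop_frame between -0.01 and 0.01 m/s); the robot touches nothing.
It fails at once if the frame is forced against its caught pawl (more than 15 N on the pawl) (contact force between pawl and anything else above 15 N).
It fails at once if a loose thing on the bench is moved by more than 30 mm (distance of any of led_profile, cutters, tape_roll, screwdriver, spray_can, mug from where it was at the start of the episode above 0.03 m).
It also fails if it takes over 43 s, if anything falls off the work surface, if the arm or the gripper's body presses on something with over 40 N, if the wrist force passes 120 N, or if a joint passes its speed limit or range.

## Working session

There is one attempt and no reset: what is moved stays moved. The work goes in short steps, Python scripts to look and compute and a tool call to move; the robot and the scene stay as the last step left them, time stands still between calls to the robot, and variables do not carry over. Pictures are saved under pics/ and viewed, at most 10 in all, crops included, and the job is handed in when it is done.

Besides the shell and the picture viewer there is one more tool, called after ">>>" as name([rows], argument=value, ...), one row to a line, values as JSON. arm_command: Moves the arm, as the interface text tells. Its arguments: {"type":"object","properties":{"moves":{"type":"array","items":{"type":"array","items":{"type":"array","items":{"type":"number"}}}}},"required":["moves"]}

```bash
mkdir -p pics; cat > h.py <<'E'
import numpy as np, cv2
from bench import sense, grab_frame, close_job
from scipy.spatial.transform import Rotation as R
def cam(f):
    F=f["pixels"].shape[0]/2/np.tan(np.radians(f["fov_y"])/2)
    K=np.array([[F,0,f["cx"]],[0,F,f["cy"]],[0,0,1.]])
    return K,np.array([f["k1"],0,0,0,0.])
def rays(f,uv):
    K,d=cam(f)
    p=cv2.undistortPoints(np.array(uv,float).reshape(-1,1,2),K,d).reshape(-1,2)
    return R.from_quat(f["orientation"]).apply(np.c_[p[:,0],-p[:,1],-np.ones(len(p))])
def onplane(f,uv,z):
    r=rays(f,uv);c=np.array(f["xyz"]); return c+r*((z-c[2])/r[:,2])[:,None]
def cloud(f):
    h,w=f["range_z"].shape
    v,u=np.mgrid[:h,:w]; uv=np.c_[u.ravel(),v.ravel()]
    return (np.array(f["xyz"])+rays(f,uv)*f["range_z"].reshape(-1,1)).reshape(h,w,3)
def save(f,n): cv2.imwrite("pics/"+n+".png",f["pixels"][:,:,::-1])
E
python3 - <<'E'
from h import *
for n in("top","side"):
    f=grab_frame(n);save(f,n+"0");print(n,f["xyz"],f["orientation"],f["fov_y"],f["k1"])
print(sense())
E
```

```text
top [ 435.30487611   16.24074258 1270.20995102] [-0.03843554  0.03984057  0.71182138 -0.70017552] 48.90350484235315 -0.019778349479735897
side [ 96.70676474 862.18274426 782.69499267] [-0.10828023  0.44052405  0.86002979 -0.23358664] 56.01855658961255 -0.11046200744316628
{'time_s': 0.1, 'joints': array([-1.24897601e+00,  4.23743069e-01,  1.63061329e+00, -2.59532976e-05,
        1.08857479e+00, -1.90204826e-02]), 'qd': array([-0.0009772 , -0.00107896, -0.00182173, -0.00026634, -0.00013075,
       -0.00176029]), 'joint_torque': array([ 8.54367663e-04, -5.45610988e+01, -2.74325430e+01,  6.45421771e-02,
        1.88072986e-02, -3.58375303e-05]), 'eef_pos': array([ 208.77797841, -588.58679071,  232.99285636]), 'ee_rot': array([ 9.85512313e-01,  1.69602576e-01, -1.12298971e-04, -6.59859968e-04]), 'contact_force': array([-0.39682718, -0.759783  , -0.85039557]), 'moment': array([ 0.02114559, -0.03766104,  0.01581254]), 'gripper_force': 0.0, 'grip_width': 1.0010346209284733}
```

View pics/top0.png

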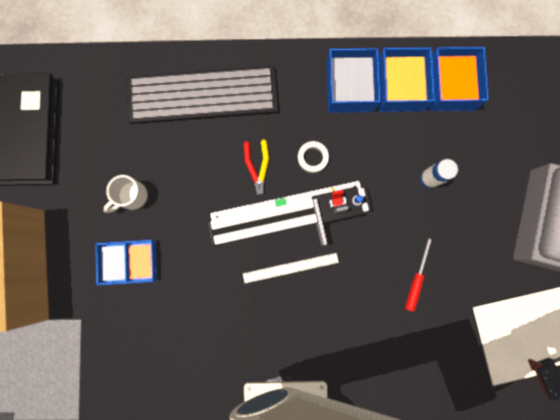

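View pics/side0.png

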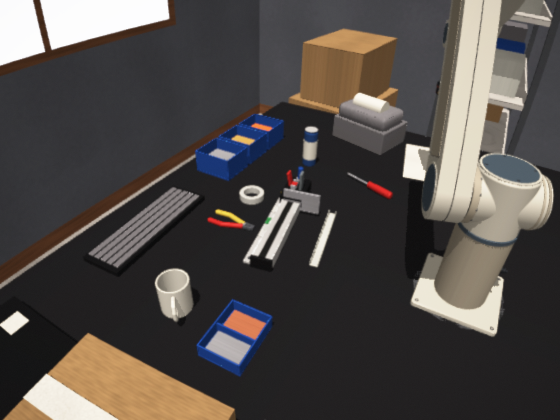

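The top view shows the rail running from (212,222) to (365,190), slightly yawed. The green band is at (281,202), the red lever near (338,197), the blue post near (358,200), and the LED profile near (290,268). Next I'll measure these.

```bash
python3 - <<'E'
from h import *
f=grab_frame("top");im=f["pixels"];c=im[165:255,200:380]
cv2.imwrite("pics/crop1.png",cv2.resize(c[:,:,::-1],None,fx=4.4,fy=4.4,interpolation=cv2.INTER_CUBIC))
P=cloud(f)
hsv=cv2.cvtColor(im,cv2.COLOR_RGB2HSV)
roi=np.zeros(im.shape[:2],bool);roi[180:250,205:372]=1
def m(lo,hi,s=120,v=60): return roi&(hsv[...,0]>=lo)&(hsv[...,0]<=hi)&(hsv[...,1]>s)&(hsv[...,2]>v)
for n,k in dict(green=m(45,80),red=m(0,8)|m(172,180),blue=m(100,125),yellow=m(20,35)).items():
    num,l,st,ce=cv2.connectedComponentsWithStats(k.astype(np.uint8))
    for i in range(1,num):
        if st[i,4]>3:
            q=P[l==i]; print(n,st[i],ce[i].round(1),"med",np.median(q,0).round(1),"min",q.min(0).round(),"max",q.max(0).round())
# rail top points
k=roi&(P[...,2]>36)&(P[...,2]<46); q=P[k];print("railtop",k.sum(),q.min(0),q.max(0))
print(cv2.minAreaRect(q[:,:2].astype(np.float32)))
k=roi&(P[...,2]>53)&(P[...,2]<63); q=P[k];print("deck",k.sum(),cv2.minAreaRect(q[:,:2].astype(np.float32)))
k=roi&(P[...,2]>78)&(P[...,2]<88); q=P[k];print("plate",k.sum(),cv2.minAreaRect(q[:,:2].astype(np.float32)))
k=roi&(P[...,2]>4)&(P[...,2]<20)&(im.min(2)>120); q=P[k];print("flange",k.sum(),cv2.minAreaRect(q[:,:2].astype(np.float32)))
E
```

```text
green [276 199  10   7  47] [280.3 201.9] med [589.3   5.4   9.9] min [581.  -8.   5.] max [598.  17.  15.]
red [253 180   5   3  10] [254.7 180.6] med [650.7  74.9  11.6] min [646.  68.   0.] max [652.  80.  16.]
red [332 190  12  17 164] [337.4 197.5] med [ 590.  -142.8   75.1] min [ 435. -162.   53.] max [ 613.   16. 1270.]
blue [355 195   9   7  45] [359.1 198.6] med [ 584.5 -195.1  104.3] min [ 577. -218.   35.] max [ 598. -188.  109.]
yellow [260 180   5   1   5] [262. 180.] med [650.9  54.2  12.9] min [651.  49.  -2.] max [653.  60.  15.]
yellow [331 186   3   5   7] [331.9 188.1] med [ 622.9 -137.2    6.4] min [ 618. -142.   -1.] max [ 633. -136.   29.]
railtop 2286 [ 468.77370923 -238.30509445   36.01481488] [619.92619235 202.16188228  45.95484705]
((521.4813232421875, -23.512054443359375), (131.05259704589844, 440.47698974609375), 9.713092803955078)
deck 905 ((545.9850463867188, -150.70181274414062), (133.7696533203125, 123.64321899414062), 11.632890701293945)
plate 169 ((538.2386474609375, -146.36154174804688), (119.39835357666016, 112.07328033447266), 11.478311538696289)
flange 1023 ((565.6171875, -16.329925537109375), (172.929931640625, 424.922119140625), 0.7134234309196472)
```

View pics/crop1.png

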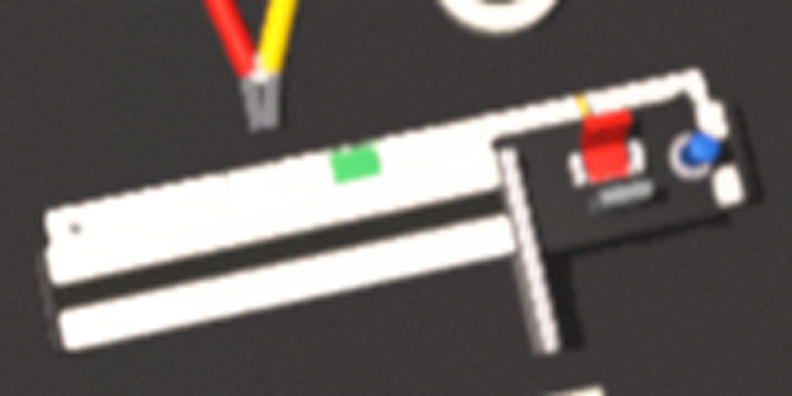

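The crop shows the lever's top edge (red) at (607,122), the grip top at (625,193), the blue post top at (704,150), the pointer at (583,103) and the green band at (356,164). The far flange edge runs from (45,212) to (690,72).

```bash
python3 - <<'E'
from h import *
f=grab_frame("top");im=f["pixels"]
px=lambda u,v:((u+.5)/4.4-.5+200,(v+.5)/4.4-.5+165)
g=lambda u,v,z:onplane(f,[px(u,v)],z)[0].round(1)
a,b=g(45,212,8),g(690,72,8);yaw=np.arctan2(-(a-b)[0],(a-b)[1]);print("flange",a,b,np.linalg.norm(a-b),yaw)
c,d=g(66,350,41),g(500,252,41);print("near edge",c,d,np.arctan2(-(c-d)[0],(c-d)[1]))
print("plate ends z83",g(507,152,83),g(546,352,83))
pts=dict(band=g(356,164,11),ptr=g(583,103,14),post=g(704,150,106),grip=g(627,190,118),levertop=g(607,112,114),leverLo=g(585,118,114),leverHi=g(629,112,114))
k=np.array([584.5,-195.1])
ex=np.array([np.cos(yaw),np.sin(yaw)]);ey=np.array([-np.sin(yaw),np.cos(yaw)])
o=(a+b)[:2]/2
for n,p in pts.items(): print(n,p,"rel flange-mid x,y",((p[:2]-o)@ex).round(1),((p[:2]-o)@ey).round(1))
P=cloud(f)
for n,(lo,hi) in dict(gt=(112,122),pl=(79,87),post=(102,109)).items():
    kk=(P[...,2]>lo)&(P[...,2]<hi);kk[:180]=0;kk[250:]=0;kk[:,:300]=0;kk[:,372:]=0
    q=P[kk];L=np.c_[(q[:,:2]-o)@ex,(q[:,:2]-o)@ey]
    print(n,len(q),q.mean(0).round(1),L.min(0).round(1),L.max(0).round(1),np.median(L,0).round(1))
# side view
s=grab_frame("side")
h=cv2.cvtColor(s["pixels"],cv2.COLOR_RGB2HSV)
c=s["pixels"][150:270,230:350]
cv2.imwrite("pics/crop2.png",cv2.resize(c[:,:,::-1],None,fx=5,fy=5,interpolation=cv2.INTER_CUBIC))
E
```

```text
flange [562.8 198.7   8. ] [ 644.7 -207.1    8. ] 413.98218560706204 0.1991483649144495
near edge [475.6 181.3  41. ] [530.6 -82.   41. ] 0.20592615860399976
plate ends z83 [586.3 -84.2  83. ] [ 468.5 -104.    83. ]
band [589.5   4.1  11. ] rel flange-mid x,y -12.3 11.0
ptr [ 625.2 -138.4   14. ] rel flange-mid x,y -5.5 -135.8
post [ 582.7 -196.3  106. ] rel flange-mid x,y -58.6 -184.1
grip [ 558.9 -149.2  118. ] rel flange-mid x,y -72.6 -133.3
levertop [ 604.6 -139.7  114. ] rel flange-mid x,y -26.0 -133.0
leverLo [ 601.3 -127.   114. ] rel flange-mid x,y -26.7 -119.9
leverHi [ 604.4 -152.4  114. ] rel flange-mid x,y -28.7 -145.4
gt 49 [ 567.2 -147.   115.7] [ -78.8 -146.1] [ -27.7 -118. ] [ -73.4 -133.3]
pl 148 [ 532.8 -101.9   82.1] [-152.1 -177.9] [-32.7 -70.3] [-87.8 -74.8]
post 41 [ 586.2 -178.5  105.4] [ -78.6 -190.9] [ -27.6 -120.6] [ -55.9 -181. ]
```

View pics/crop2.png

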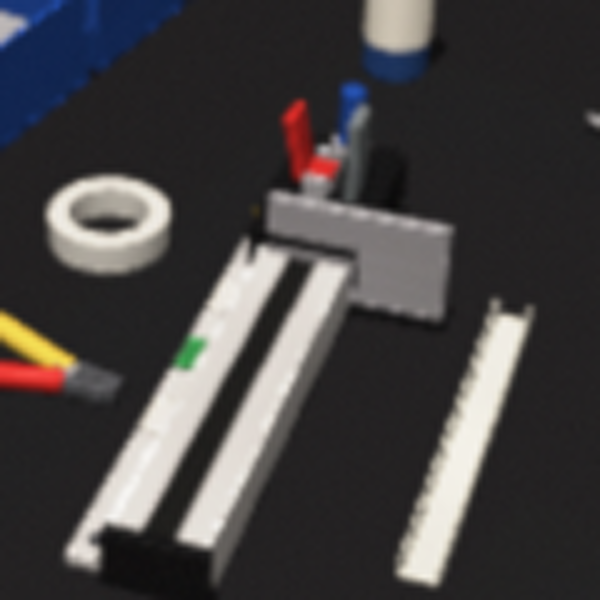

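>>> arm_command([
  [[88,22.9,27.7,0,0.0895],[88,22.9,27.7,0,0.0895],[88,22.9,27.7,0,0.0895],[88,22.9,27.7,0,0.0895],[88,22.9,27.7,0,0.0895],[88,22.9,27.7,0,0.0895],[88,22.9,27.7,0,0.0895],[88,22.9,27.7,0,0.0895],[88,22.9,27.7,0,0.0895],[88,22.9,27.7,0,0.0895],[88,22.9,27.7,0,0.0895],[88,22.9,27.7,0,0.0895],[88,22.9,27.7,0,0.0895],[88,22.9,27.7,0,0.0895],[88,22.9,27.7,0,0.0895],[88,22.9,27.7,0,0.0895],[88,0,0,0,0],[88,0,0,0,0]],
])

```text
time_s: 1.75
eef_pos: [576.0, -144.4, 233.4]
ee_rot: [0.631, 0.776, -0.0, -0.0]
contact_force: [-0.9, -0.6, -0.3]
grip_width: 1.001
gripper_force: 0.0
```

>>> arm_command([
  [[87,0,-0.8,-30,0],[87,0,-0.8,-30,0],[87,0,0,-30,0],[87,0,0,-20,0],[87,0,0,-15,0],[87,0,0,-10,0],[87,0,0,-8,0],[87,0,0,0,0]],
])

```text
time_s: 2.42
eef_pos: [574.2, -148.0, 89.5]
ee_rot: [0.633, 0.774, -0.0, -0.001]
contact_force: [-0.0, -0.8, 0.0]
grip_width: 0.988
gripper_force: 0.0
```

```bash
python3 - <<'E'
from h import *
s=grab_frame("side");a=s["pixels"][150:270,230:350]
t=grab_frame("top");b=t["pixels"][150:270,280:400]
cv2.imwrite("pics/c3.png",cv2.resize(np.hstack([a,b])[:,:,::-1],None,fx=3.3,fy=3.3,interpolation=cv2.INTER_CUBIC))
x=sense();print(x["eef_pos"],x["contact_force"])
E
```

```text
[ 575.46768516 -147.95255349   91.20002235] [-0.55139315  0.34528328  0.47219123]
```

View pics/c3.png

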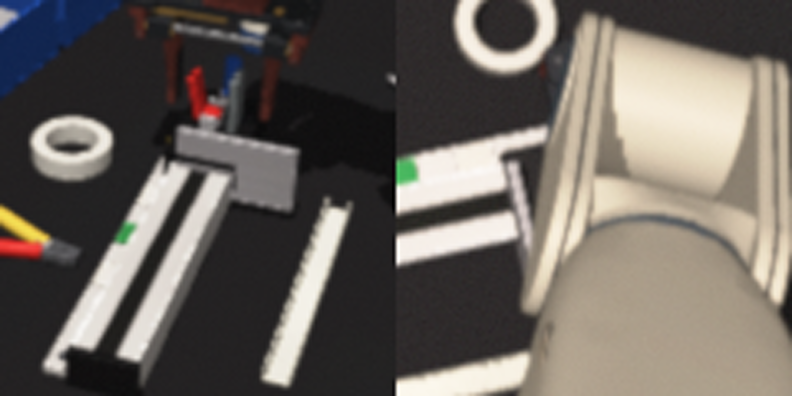

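The side crop shows the lever (197,85) and grip (236,100) between the fingers at columns 172 and 270, so they are centred. Next I'll squeeze.

>>> arm_command([
  [[60,0,0,0,0],[55,0,0,0,0],[50,0,0,0,0],[46,0,0,0,0],[42,0,0,0,0],[38,0,0,0,0],[38,0,0,0,0],[38,0,0,0,0],[38,0,0,0,0],[38,0,0,0,0]],
])

```text
time_s: 3.35
eef_pos: [574.7, -147.9, 92.1]
ee_rot: [0.632, 0.775, -0.001, -0.0]
contact_force: [-7.3, -1.6, 14.1]
grip_width: 0.478
gripper_force: 30.0
```

```bash
python3 - <<'E'
from h import *
x=sense();print(x["eef_pos"],x["contact_force"],x["moment"],x["grip_width"]*87.8,x["gripper_force"])
E
```

```text
[ 574.7126328  -147.94017768   92.12366877] [-7.27621726 -1.63903526 14.13331363] [-0.40944469  0.75635772 -0.03706266] 41.96125829632673 30.00524193048477
```

>>> arm_command([
  [[38,-0.4,2,0,0],[38,-0.8,4,0,0],[38,-1.2,6,0,0],[38,-1.6,7.8,0,0]],
])

```text
time_s: 3.68
eef_pos: [570.8, -128.6, 92.1]
ee_rot: [0.632, 0.775, -0.001, 0.0]
contact_force: [-7.5, -4.9, 14.8]
grip_width: 0.475
gripper_force: 30.0
```

>>> arm_command([
  [[38,-1.6,7.8,0,0],[38,-1.6,7.8,0,0],[38,-1.6,7.8,0,0],[38,-1.6,7.8,0,0],[38,-1.6,7.8,0,0],[38,-1.6,7.8,0,0],[38,-1.6,7.8,0,0],[38,-1.6,7.8,0,0],[38,-1.6,7.8,0,0],[38,-1.6,7.8,0,0],[38,-1.6,7.8,0,0],[38,-0.8,4,0,0],[38,0,0,0,0]],
])

```text
time_s: 4.77
eef_pos: [552.3, -37.3, 92.1]
ee_rot: [0.632, 0.775, -0.0, -0.0]
contact_force: [-7.3, 0.7, 16.2]
grip_width: 0.472
gripper_force: 30.0
```

```bash
python3 - <<'E'
from h import *
s=grab_frame("side");a=s["pixels"][150:270,230:350]
t=grab_frame("top");b=t["pixels"][150:270,220:340]
cv2.imwrite("pics/c4.png",cv2.resize(np.hstack([a,b])[:,:,::-1],None,fx=3.3,fy=3.3,interpolation=cv2.INTER_CUBIC))
x=sense();print(x["eef_pos"],x["contact_force"])
for n,f in(("s",s),("t",t)):
    h=cv2.cvtColor(f["pixels"],cv2.COLOR_RGB2HSV)
    for c,lo,hi in(("g",45,80),("y",20,34)):
        m=((h[...,0]>=lo)&(h[...,0]<=hi)&(h[...,1]>110)&(h[...,2]>50)).astype(np.uint8)
        m[:150]=0;m[270:]=0;m[:,:200]=0;m[:,360:]=0
        k,l,st,ce=cv2.connectedComponentsWithStats(m)
        for i in range(1,k):
            if st[i,4]>2:print(n,c,st[i],ce[i].round(1),onplane(f,[ce[i]],11 if c=="g" else 14)[0].round(1))
E
```

```text
[552.35879477 -37.59295768  92.13098456] [-8.07560539  0.98134349 16.41788693]
s g [265 219   4   4  10] [266.7 220.6] [594.2  11.2  11. ]
s y [215 209  30  14 185] [228.9 215.3] [710.   53.6  14. ]
s y [269 210   2   2   4] [269.5 210.5] [611.7 -36.2  14. ]
t y [259 150  11  32 235] [263.8 164.7] [693.6  48.7  14. ]
```

View pics/c4.png

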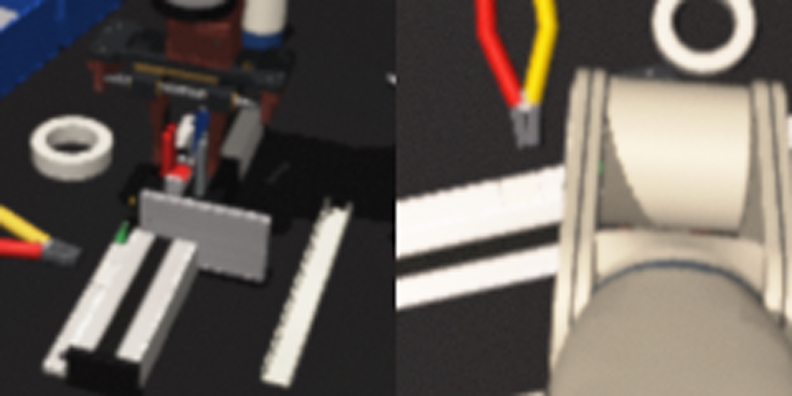

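The side crop shows the pointer still short of the green band (122,232), partly hidden by the plate. From the top-view numbers it is about 34 mm short, so I'll go 14 mm further and release.

>>> arm_command([
  [[38,-1.4,6.9,0,0],[38,-1.4,6.9,0,0],[38,0,0,0,0],[38,0,0,0,0],[45,0,0,0,0],[52,0,0,0,0],[60,0,0,0,0],[75,0,0,0,0],[85,0,0,0,0],[85,0,0,0,0]],
])

```text
time_s: 5.7
eef_pos: [549.8, -24.1, 90.4]
ee_rot: [0.632, 0.775, -0.0, -0.0]
contact_force: [0.2, -0.3, 0.3]
grip_width: 0.85
gripper_force: 0.0
```

```bash
cat > look.py <<'E'
from h import *
import sys
f=grab_frame("side");x=sense()
h=cv2.cvtColor(f["pixels"],cv2.COLOR_RGB2HSV)
m=(((h[...,0]<=8)|(h[...,0]>=172))&(h[...,1]>150)&(h[...,2]>90)).astype(np.uint8)
m[:160]=0;m[225:]=0;m[:,:270]=0;m[:,:]=m;m[:,330:]=0
k,l,st,ce=cv2.connectedComponentsWithStats(m)
if k>1:
    i=1+np.argmax(st[1:,4]);ys,xs=np.nonzero(l==i);top=ys.min()
    w=(h[...,1]/255.)*m
    print("red",st[i],"top rows cx",[round(xs[ys==r].mean(),2) for r in range(top,min(top+7,ys.max()+1))])
print("t",round(x["time_s"],2),x["eef_pos"].round(1),"F",x["contact_force"].round(1),"w",round(x["grip_width"]*87.8,1))
if len(sys.argv)>1:
    a=f["pixels"][150:270,230:350];b=grab_frame("top")["pixels"][150:270,220:340]
    cv2.imwrite("pics/%s.png"%sys.argv[1],cv2.resize(np.hstack([a,b])[:,:,::-1],None,fx=3.3,fy=3.3,interpolation=cv2.INTER_CUBIC))
E
python3 look.py
```

```text
red [276 190  11  17  83] top rows cx [np.float64(279.0), np.float64(279.0), np.float64(278.5), np.float64(277.5), np.float64(277.5), np.float64(277.5), np.float64(278.0)]
t 5.75 [549.8 -24.1  90.4] F [-0.2 -0.4 -0.7] w 78.6
```

>>> arm_command([
  [[85,0,0,30,0],[85,0,0,36,0],[70,2,-11,0,0],[50,4,-22,0,0],[30,4,-22,0,0],[10,3,-18,0,0],[0,1,-6,0,0],[0,0,0,0,0],[0,0,0,-25,0],[0,0,0,-25,0],[0,0,0,-14,0],[0,0,0,0,0]],
])

```text
time_s: 6.75
eef_pos: [561.5, -101.6, 89.5]
ee_rot: [0.632, 0.775, -0.001, -0.003]
contact_force: [-0.4, 0.6, 0.2]
grip_width: 0.247
gripper_force: 0.0
```

```bash
python3 look.py c5
```

```text
red [276 189  11  18  93] top rows cx [np.float64(279.0), np.float64(279.0), np.float64(278.5), np.float64(278.5), np.float64(278.0), np.float64(278.0), np.float64(278.0)]
t 6.8 [ 562.6 -101.9   91.1] F [-0.5  0.  -0.2] w 17.7
```

View pics/c5.png

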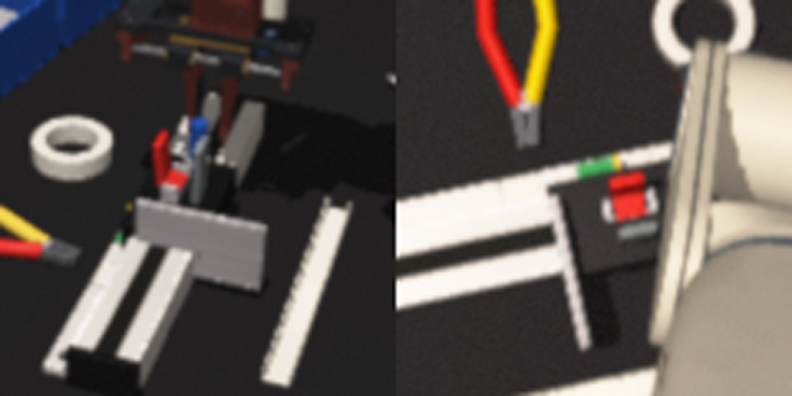

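Top view: the pointer (617,160) sits just right of the green band (580–613, 168), so it is about 17 mm short, as wanted. The fingers are on the −y side of the post, so I'll start easing it along.

>>> arm_command([
  [[0,-0.4,2,0,0],[0,-0.4,2,0,0],[0,-0.4,2,0,0],[0,-0.2,1,0,0],[0,-0.2,1,0,0],[0,0,0,0,0]],
])

```text
time_s: 7.35
eef_pos: [562.6, -94.8, 93.0]
ee_rot: [0.632, 0.775, 0.0, 0.0]
contact_force: [-0.3, 0.4, 0.1]
grip_width: 0.006
gripper_force: 0.0
```

>>> arm_command([
  [[0,-0.2,1,0,0],[0,-0.2,1,0,0],[0,-0.2,1,0,0]],
])

```text
time_s: 7.6
eef_pos: [562.2, -92.7, 92.8]
ee_rot: [0.632, 0.775, -0.0, 0.001]
contact_force: [-0.5, -5.9, 0.3]
grip_width: 0.003
gripper_force: 2.8
```

```bash
cat > look2.py <<'E'
from h import *
f=grab_frame("top");x=sense()
h=cv2.cvtColor(f["pixels"],cv2.COLOR_RGB2HSV)
def cen(lo,hi,r,neg=False):
    a=h[r[0]:r[1],r[2]:r[3]];hu=(a[...,0]>=lo)&(a[...,0]<=hi)
    if neg: hu=(a[...,0]<=8)|(a[...,0]>=172)
    m=hu&(a[...,1]>110)&(a[...,2]>60)
    ys,xs=np.nonzero(m);w=a[...,1][m].astype(float)
    return None if len(xs)<1 else ((xs*w).sum()/w.sum()+r[2],(ys*w).sum()/w.sum()+r[0],len(xs),ys.min()+r[0],ys.max()+r[0])
g=cen(45,80,(190,220,260,300));y=cen(20,34,(190,210,275,300));r=cen(0,0,(195,225,270,310),True)
for n,v in(("g",g),("y",y),("r",r)):print(n,np.round(v,2) if v else v,end=" ")
if y:
    p=onplane(f,[y[:2]],14)[0];b=np.array([589.4,4.6,11]);print("ptr-band",round((p-b)[:2]@[-.199,.98],1),end=" ")
a=h[195:225,270:310]
print("\nt",round(x["time_s"],2),x["eef_pos"].round(1),"F",x["contact_force"].round(1),"along",round(float(x["contact_force"][:2]@[-.199,.98]),1),"w",round(x["grip_width"]*87.8,1))
E
python3 look2.py;python3 look.py
```

```text
g [280.31 200.86  35.   199.   203.  ] y [286.33 199.07   9.   196.   201.  ] r [289.69 208.64 155.   202.   217.  ] ptr-band -17.6 
t 7.65 [562.1 -92.6  92.8] F [ 0.1 -3.4 -0.6] along -3.4 w 0.5
red [276 189  11  18  93] top rows cx [np.float64(279.0), np.float64(279.0), np.float64(278.5), np.float64(278.5), np.float64(278.0), np.float64(278.0), np.float64(278.0)]
t 7.7 [562.1 -92.5  92.8] F [-0.3 -4.7  0.5] w 0.6
```

>>> arm_command([
  [[0,-0.2,1,0,0],[0,-0.2,1,0,0],[0,-0.2,1,0,0]],
])

```text
time_s: 7.95
eef_pos: [561.5, -89.7, 92.8]
ee_rot: [0.632, 0.775, -0.0, 0.0]
contact_force: [-0.2, -6.5, 0.0]
grip_width: 0.001
gripper_force: 2.8
```

```bash
python3 look2.py
```

```text
g [279.82 200.91  31.   199.   203.  ] y [285.13 199.33  11.   197.   202.  ] r [288.61 208.9  157.   202.   217.  ] ptr-band -14.2 
t 8.0 [561.5 -89.5  92.8] F [ 1.  -4.5  0.2] along -4.6 w 0.6
```

>>> arm_command([
  [[0,-0.2,0.9,0,0],[0,-0.2,0.9,0,0]],
])

```text
time_s: 8.17
eef_pos: [561.2, -87.8, 92.8]
ee_rot: [0.632, 0.775, -0.0, 0.0]
contact_force: [0.6, -5.2, 0.9]
grip_width: 0.008
gripper_force: 2.8
```

>>> arm_command([
  [[0,-0.2,0.9,0,0],[0,-0.2,0.9,0,0]],
])

```text
time_s: 8.33
eef_pos: [560.8, -86.0, 92.8]
ee_rot: [0.632, 0.775, -0.0, 0.0]
contact_force: [1.3, -5.8, 1.0]
grip_width: 0.007
gripper_force: 2.8
```

>>> arm_command([
  [[0,-0.2,0.9,0,0],[0,-0.2,0.9,0,0]],
])

```text
time_s: 8.5
eef_pos: [560.4, -84.2, 92.8]
ee_rot: [0.632, 0.775, -0.0, 0.0]
contact_force: [0.1, -5.4, 0.3]
grip_width: 0.004
gripper_force: 2.8
```

>>> arm_command([
  [[0,-0.2,0.9,0,0],[0,-0.2,0.9,0,0]],
])

```text
time_s: 8.67
eef_pos: [560.0, -82.4, 92.8]
ee_rot: [0.632, 0.775, -0.0, 0.001]
contact_force: [0.9, -5.1, 1.1]
grip_width: 0.0
gripper_force: 2.8
```

>>> arm_command([
  [[0,-0.2,0.9,0,0],[0,-0.2,0.9,0,0]],
])

```text
time_s: 8.83
eef_pos: [559.7, -80.6, 92.8]
ee_rot: [0.632, 0.775, -0.0, 0.001]
contact_force: [-0.3, -5.6, 0.6]
grip_width: 0.007
gripper_force: 2.8
```

>>> arm_command([
  [[0,-0.2,0.9,0,0],[0,-0.2,0.9,0,0]],
])

```text
time_s: 9.0
eef_pos: [559.3, -78.8, 92.8]
ee_rot: [0.632, 0.775, -0.0, 0.001]
contact_force: [1.0, -6.0, 0.3]
grip_width: 0.003
gripper_force: 2.8
```

>>> arm_command([
  [[0,-0.2,0.9,0,0],[0,-0.2,0.9,0,0]],
])

```text
time_s: 9.17
eef_pos: [558.9, -77.0, 92.8]
ee_rot: [0.632, 0.775, 0.0, 0.001]
contact_force: [1.2, -5.3, 1.0]
grip_width: 0.009
gripper_force: 2.8
```

```bash
python3 look2.py
```

```text
g [279.28 201.06  20.   199.   203.  ] y [280.82 200.08  14.   197.   203.  ] r [283.65 209.99 154.   203.   218.  ] ptr-band -2.2 
t 9.22 [558.9 -76.8  92.8] F [ 0.5 -3.7  0.7] along -3.7 w 0.7
```

Still riding, with the pointer at about −2 mm.

>>> arm_command([
  [[0,-0.2,0.9,0,0],[0,-0.2,0.9,0,0]],
])

```text
time_s: 9.38
eef_pos: [558.6, -75.1, 92.8]
ee_rot: [0.632, 0.775, 0.0, 0.001]
contact_force: [0.6, -5.9, 0.4]
grip_width: 0.004
gripper_force: 2.8
```

>>> arm_command([
  [[0,-0.2,0.9,0,0],[0,-0.2,0.9,0,0]],
])

```text
time_s: 9.55
eef_pos: [558.2, -73.3, 92.8]
ee_rot: [0.632, 0.775, 0.0, 0.001]
contact_force: [0.9, -5.8, 0.6]
grip_width: 0.003
gripper_force: 2.8
```

>>> arm_command([
  [[0,-0.2,0.9,0,0],[0,-0.2,0.9,0,0]],
])

```text
time_s: 9.72
eef_pos: [557.8, -71.5, 92.8]
ee_rot: [0.632, 0.775, 0.0, 0.001]
contact_force: [0.7, -6.0, -0.2]
grip_width: 0.002
gripper_force: 2.7
```

>>> arm_command([
  [[0,-0.2,0.9,0,0],[0,-0.2,0.9,0,0]],
])

```text
time_s: 9.88
eef_pos: [557.5, -69.7, 92.8]
ee_rot: [0.632, 0.775, 0.0, 0.001]
contact_force: [0.9, -4.4, 0.1]
grip_width: 0.001
gripper_force: 2.6
```

```bash
python3 look2.py; python3 look.py
```

```text
g [281.21 200.56  19.   199.   203.  ] y [278.12 200.77  12.   198.   203.  ] r [280.83 210.62 151.   203.   219.  ] ptr-band 5.4 
t 9.93 [557.4 -69.4  92.8] F [ 1.6 -3.5 -0.2] along -3.8 w 0.7
red [274 194  10  17  97] top rows cx [np.float64(276.5), np.float64(276.5), np.float64(276.0), np.float64(276.0), np.float64(275.5), np.float64(275.5), np.float64(276.0)]
t 9.98 [557.4 -69.4  92.8] F [ 1.1 -3.8  0.2] w 0.5
```

>>> arm_command([
  [[0,-0.2,0.9,0,0],[0,-0.2,0.9,0,0]],
])

```text
time_s: 10.15
eef_pos: [557.0, -67.6, 92.8]
ee_rot: [0.632, 0.775, 0.0, 0.0]
contact_force: [2.0, -4.0, 0.8]
grip_width: 0.006
gripper_force: 2.4
```

>>> arm_command([
  [[0,-0.2,0.9,0,0]],
])

```text
time_s: 10.23
eef_pos: [556.6, -66.5, 92.8]
ee_rot: [0.632, 0.775, 0.0, 0.0]
contact_force: [1.7, -1.9, 0.2]
grip_width: 0.006
gripper_force: 1.0
```

```bash
python3 look2.py; python3 look.py
```

```text
g [281.79 200.12  16.   199.   201.  ] y [277.21 200.86  13.   198.   203.  ] r [279.34 210.   163.   203.   219.  ] ptr-band 7.9 
t 10.28 [556.4 -66.1  92.7] F [ 0.7 -1.5  1. ] along -1.6 w 0.3
red [271 195  13  17 104] top rows cx [np.float64(274.5), np.float64(274.5), np.float64(274.0), np.float64(274.0), np.float64(273.5), np.float64(273.5), np.float64(274.5)]
t 10.33 [556.4 -66.1  92.7] F [ 1.7 -1.3  0.4] w 0.7
```

The force has dropped to about 1.5 N and the lever has leaned out, so the pawl looks to have snapped in. I'll back off and check.

>>> arm_command([
  [[0,0.6,-3,0,0],[0,1.2,-6,0,0],[0,2,-10,0,0],[0,0,0,35,0],[0,0,0,40,0],[0,0,-30,30,0],[0,0,-40,0,0],[0,0,-40,0,0],[0,0,0,0,0],[0,0,0,0,0]],
])

```text
time_s: 11.17
eef_pos: [559.6, -197.4, 197.1]
ee_rot: [0.634, 0.774, 0.0, -0.0]
contact_force: [-0.4, -0.1, -0.6]
grip_width: 0.002
gripper_force: 0.0
```

```bash
python3 look2.py; python3 look.py c6; python3 - <<'E'
from h import *
f=grab_frame("side");P=cloud(f);im=f["pixels"];h=cv2.cvtColor(im,cv2.COLOR_RGB2HSV)
m=((h[...,0]<=8)|(h[...,0]>=172))&(h[...,1]>150)&(h[...,2]>60);m[:160]=0;m[225:]=0;m[:,:265]=0;m[:,320:]=0
q=P[m];q=q[(q[:,2]>60)&(q[:,2]<125)]
x=q[:,:2]@[.98,.199]
for z in range(70,120,8):
    k=abs(q[:,2]-z)<4
    if k.any():print(z,k.sum(),x[k].mean().round(1))
E
```

```text
g [281.77 200.13  16.   199.   201.  ] y [276.85 201.    11.   198.   203.  ] r [279.16 210.08 161.   203.   219.  ] ptr-band 8.9 
t 11.22 [ 559.4 -195.9  196.7] F [ 0.  -0.  -0.2] along -0.0 w 0.4
red [271 195  13  17 102] top rows cx [np.float64(274.5), np.float64(274.5), np.float64(274.0), np.float64(274.0), np.float64(273.5), np.float64(273.5), np.float64(274.5)]
t 11.27 [ 559.4 -195.   196.6] F [-0.3  0.2 -0.1] w 0.6
70 20 541.5
78 17 547.8
86 11 552.5
94 15 555.4
102 9 556.5
110 19 559.8
118 1 558.7
```

View pics/c6.png

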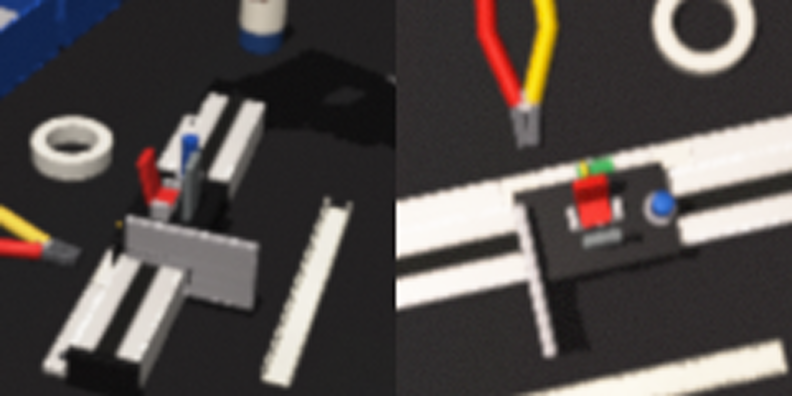

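Lever and frame now look latched: in the side view the lever top (145,155) has leaned clear of the grip (195,160). I'll do one number check against the saved starting image.

```bash
python3 - <<'E'
from h import *
f=grab_frame("side");t=grab_frame("top")
save(t,"tend")
def lever(im,roi,fr,z=114):
    h=cv2.cvtColor(im,cv2.COLOR_RGB2HSV);m=((h[...,0]<=8)|(h[...,0]>=172))&(h[...,1]>130)&(h[...,2]>70)
    k=np.zeros_like(m);k[roi[0]:roi[1],roi[2]:roi[3]]=1;ys,xs=np.nonzero(m&k)
    o=ys.min(); s=[(r,xs[ys==r].min(),xs[ys==r].max()) for r in range(o,ys.max()+1)]
    p=[onplane(fr,[(xs[ys==o+1].mean(),o)],z)[0]]
    return s,p[0],p[0][:2]@[.98,.199]
L=lambda n:cv2.imread("pics/"+n+".png")[:,:,::-1].copy()
for n,im,roi in(("start",L("side0"),(170,215,280,310)),("now",f["pixels"],(180,215,262,300))):
    s,p,x=lever(im,roi,f);print(n,[tuple(map(int,a)) for a in s][:12],p.round(1),round(x,1))
c5=cv2.resize(L("c5"),(240,120),interpolation=cv2.INTER_AREA)
full=np.zeros_like(f["pixels"]);full[150:270,230:350]=c5[:,:120]
s,p,x=lever(full,(180,215,262,300),f);print("ride",[tuple(map(int,a)) for a in s][:12],p.round(1),round(x,1))
E
```

```text
start [(170, 288, 290), (171, 287, 291), (172, 287, 291), (173, 286, 291), (174, 286, 291), (175, 286, 291), (176, 287, 291), (177, 287, 291), (178, 287, 291), (179, 287, 292), (180, 288, 292), (181, 288, 293)] [ 603.3 -147.   114. ] 561.9
now [(194, 275, 275), (195, 273, 276), (196, 272, 276), (197, 272, 276), (198, 271, 276), (199, 271, 276), (200, 271, 276), (201, 272, 277), (202, 272, 277), (203, 272, 277), (204, 272, 278), (205, 273, 278)] [574.    0.8 114. ] 562.7
ride [(189, 278, 298), (190, 278, 297), (191, 277, 297), (192, 276, 280), (193, 276, 280), (194, 276, 280), (195, 276, 280), (196, 276, 280), (197, 276, 281), (198, 276, 281), (199, 276, 281), (200, 277, 281)] [564.  -37.4 114. ] 545.3
```

The lever top sits at the same cross-rail position as when latched at the start (562.7 against 561.9 mm). The pointer is about 9 mm from the band's middle and the robot is clear.

```bash
python3 -c "
from bench import *
print(close_job())"
```

```text
the job is handed in; nothing more can be done
None
```

I handed the job in with the frame latched in the notch under the green band: the pointer is about 9 mm from the band's middle, the lever is fully let go and the robot is clear. The judge's verdict was not returned.

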